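# Turn the bun to the filler spout

### The arm

A 6-joint arm with a two-finger parallel gripper is mounted at the origin on the work surface. World frame = base frame: x ahead of the robot, y to its left, z up, the work surface at z = 0. Lengths are in mm, angles in rad, forces in N, time in s.
With the tool pointing down it reaches from about 300 to 775 mm from the base axis. Payload 14.6 kg.
Tool frame: the origin (TCP) lies between the finger pads; the fingertips stand 19 mm ahead of it and the grasp point (between the pads) is the TCP; x points along the fingers, y is the direction in which the jaws open and shut, and the axes are right-handed (so a half turn about x gives the same grasp; the last joint's range is limited). The gripper opens to 94 mm and grips with 3 to 60 N. Pads are 16 mm wide; open, the fingers measure 119 mm over their backs; the gripper's body (75 mm by 177 mm) begins 78 mm behind the grasp point.
Start: joints at [1.042, 0.3, 1.521, -0, 1.321, -0.067], TCP at [245.054, 492.38, 187.046] pointing down, gripper open.
Joint ranges: [-3.03, 3.03], [-0.79, 2.21], [0.23, 2.52], [-1.04, 4.18], [0, 3.07], [-2.55, 2.55]. Speed limits (rad/s): [2.22, 2.22, 2.57, 3.14, 3.14, 3.14].

### API

Orientations are given as [roll, pitch, yaw] about the fixed x, y, z axes, in that order (R = Rz(yaw) Ry(pitch) Rx(roll)).
In Python, from cell import manip gives the robot as it stands.
- The arm moves only by the tool jog_arm, never from a script. Its argument "series" is one flat list of numbers, 7 for each row, row after row: the turn, a rotation vector about the world's x, y, z in rad, then the shift along the world's x, y, z in m, then the opening, from -1 (shut) to 1 (fully open). A call has 1 to 20 rows; each row is the pose to reach, as a shift and turn from the pose commanded when the call began; what a row does not reach only later rows make up. A row lasts 1/8 s, in which the tool goes at most 62.5 mm and 10.7 degrees, less where a joint would pass 70% of its speed; a pose out of reach is approached as far as the arm can. A call with a gripper value outside its range is refused whole. The fingers move at their own pace and stop on an object; "squeeze" is the grip in N (left out, the last holds). Time passes only in rows, so rows that repeat a pose let the fingers close. It gives the time, the measured TCP pose, the force and the opening at its end, in the units of the state.
- manip.read_state(): the state, without advancing time (a new reading comes with each control period).
- manip.camera(name): name is "scene" or "top" or "wrist"; returns a dict with "color" (420x560x3 uint8, blue, green, red), "range_z" (420x560 float32, mm along the optical axis (not along the pixel's ray), 0 where there is no reading), "fx", "fy", "cx", "cy" (pixels), "pose" (4x4, takes a point from camera to world coordinates); the wrist camera has in their place "mount" (4x4, takes a point from camera to tool coordinates, whose origin is the TCP and whose axes are the tool frame's). Camera axes: x right, y down, z forward; pixel columns grow to the right and rows downward; lengths in mm; the calibration is good to about 2 mm. A picture is of the moment at which its call begins: read the wrist's pose just before it.
- manip.sign_off(): hands the job in, once; it reports no verdict.
The state is a dict: "clock": time; "joints": joint angles; "qd": joint speeds; "effort": joint torques, N m; "eef_pos": TCP position; "eef_rot": TCP orientation; "wrist_force": force on the tool from outside, world axes, zero at the start; "moment": the same for the moment, N m; "finger_gap": finger opening in mm.
Only numpy, scipy, OpenCV 4.12 (cv2) and the standard library are available. Lean on these libraries where they do the work, as an engineer would, in place of code of your own. Each camera call takes 0.05 s, during which the arm holds its last target.

### The job

On the doughnut filling station, turn the round turntable gently by pushing the upright pegs on its rim with a fingertip, either way round, until the only doughnut without a hole (the solid round bun) stands centred in front of the filler's spout, then leave everything standing still. Touch none of the doughnuts with the robot: they ride round on the turntable and are not to be gripped, lifted or knocked off. Leave the tub, the jar and the spatula where they are.

Things in the scene. Friction and masses are not known exactly. Their poses are not given: they have to be found in the camera images.
- station: the doughnut filling station, fixed to the counter: a steel base with a white turntable (see hub) and beside it a wine-red filler with a round metal hopper. Origin on the turntable's axis at counter height; z up; its y axis points from the axis along the spout's line to the filler. The filler is 150 mm wide (x), reaches from 200 to 350 mm from the axis and stands 255 mm high
- hub (a point): centre of the turntable's top. The disc is 300 mm across, its top 50 mm above the counter, with 8 upright steel pegs (12 mm diameter, 18 mm tall) 45 degrees apart on a circle of 142 mm radius. The doughnuts stand in a circle of about 72 mm radius, nothing of them beyond 112 mm; outside that only the pegs stand on the disc. Axes as the station's
- spout_tip (a point): the tip of the filler's horizontal spout, 118 mm from the turntable's axis along +y of the station, 76 mm above the counter (26 mm above the turntable, above the pegs, which pass under it). The spout is a tapering steel tube, 8 mm thick at the tip, 18 mm at 155 mm from the axis and 26 mm beyond. Axes as the station's
- turntable (a joint): angle of the turntable, rad, growing anticlockwise seen from above. At value t the pegs stand at angles t + k*45 degrees (k = 0..7) from the station's x axis. It turns easily either way (about 0.12 N m of friction, about 1 N at the pegs) and stays where it is left; stops only at -6.28 and 6.28; it starts between -0.39 and 0.39
- bun: the solid round bun without a hole, golden brown, 66 mm across, 38 mm high, 40 to 85 g, loose on the turntable; origin at the centre of its underside. It starts at least 42 degrees away from the spout's line
- ring1: ring doughnut with a hole through its middle, golden brown, 66 mm across, 23 mm high, loose on the turntable; origin at the centre of its underside
- ring2: ring doughnut with a hole through its middle, golden brown, 66 mm across, 23 mm high, loose on the turntable; origin at the centre of its underside
- ring3: ring doughnut with a hole through its middle, golden brown, 66 mm across, 23 mm high, loose on the turntable; origin at the centre of its underside
- ring4: ring doughnut with a hole through its middle, golden brown, 66 mm across, 23 mm high, loose on the turntable; origin at the centre of its underside
- tub: bystander: open white plastic tub, 90 mm across, 100 mm high; origin at the centre of its underside
- jar: bystander: glass jar with a steel cap, 60 mm across, 110 mm high; origin at the centre of its underside
- spatula: bystander: a spatula lying on the counter, 280 mm long along its x axis, 65 mm wide blade to +x, at most 20 mm high; origin under its middle
Mind the look-alikes: they are no part of the job. What is shaped like the ring1 but black is not meant.

How it is judged:
By the outcome, as a careful person would: the job done as asked, in the order asked, and still so for the second after the job is handed in, with the robot touching nothing.
It also fails if it takes over 58 s, if anything falls off the work surface, if the arm or the gripper's body presses on something with over 40 N, if the wrist force passes 120 N, or if a joint passes its speed limit or range.

## Working session

There is one attempt and no reset: what is moved stays moved. The work goes in short steps, Python scripts to look and compute and a tool call to move; the robot and the scene stay as the last step left them, time stands still between calls to the robot, and variables do not carry over. Pictures are saved under pics/ and viewed, and the job is handed in when it is done.

Besides the shell and the picture viewer there is one more tool, called after "Call:" by a JSON object that holds its "api" and its "payload". jog_arm: Moves the arm, as the interface text tells. Its arguments: {"type":"object","properties":{"series":{"type":"array","items":{"type":"number"}},"squeeze":{"type":"number"}},"required":["series"]}

```bash
mkdir -p pics; ls; python3 - <<'E'
from cell import manip
import cv2, numpy as np
print(manip.read_state())
for n in ("top","scene"):
    c=manip.camera(n); cv2.imwrite(f"pics/{n}0.png",c["color"]); np.savez(f"{n}0.npz",**c)
    print(n,c["fx"],c["fy"],c["cx"],c["cy"],np.round(c["pose"],3))
E
```

```text
pics
{'clock': 0.0, 'joints': array([ 1.04236049e+00,  3.00464286e-01,  1.52162113e+00,  1.21781701e-05,
        1.32070990e+00, -6.66009926e-02]), 'qd': array([ 0.00060723, -0.00049309,  0.00226254, -0.00093426, -0.00012935,
        0.00077494]), 'effort': array([-3.08123317e-04, -5.31819284e+01, -3.52724111e+01,  7.07415864e-02,
        2.44884094e-02, -6.26700739e-05]), 'eef_pos': array([244.92153307, 492.11650911, 186.47314601]), 'eef_rot': array([-1.64720493,  1.5695936 , -2.1090428 ]), 'wrist_force': array([-0.08671613,  0.42505273,  0.10156321]), 'moment': array([ 0.00828358, -0.02839838,  0.03244709]), 'finger_gap': 93.86372884046612}
top 413.9552996248937 413.9552996248937 272.4108653003468 206.02648684694466 [[-1.000000e-03 -9.840000e-01  1.800000e-01  2.829430e+02]
 [-1.000000e+00  4.000000e-03  1.900000e-02 -3.586800e+01]
 [-1.900000e-02 -1.800000e-01 -9.830000e-01  1.176166e+03]
 [ 0.000000e+00  0.000000e+00  0.000000e+00  1.000000e+00]]
scene 393.2242074586513 393.2242074586513 284.33929141841827 214.42392438687745 [[-8.40000e-01  3.36000e-01 -4.26000e-01  9.94727e+02]
 [ 5.43000e-01  5.33000e-01 -6.49000e-01  7.66035e+02]
 [ 9.00000e-03 -7.77000e-01 -6.30000e-01  8.29880e+02]
 [ 0.00000e+00  0.00000e+00  0.00000e+00  1.00000e+00]]
```

View pics/top0.png

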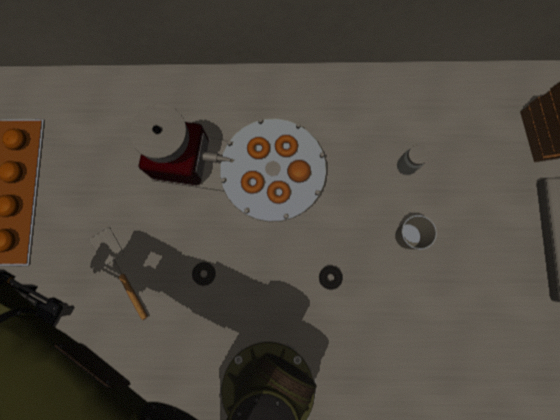

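View pics/scene0.png

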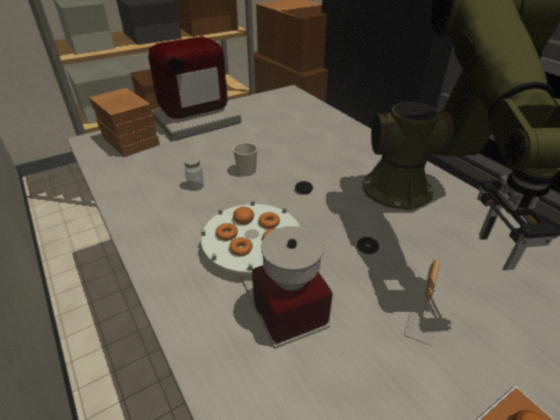

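The top view shows the turntable at about (274,170) with the bun at (299,171), roughly opposite the spout. The spout's tip is near (232,160) and the filler is to the left, towards world +y. I'll enlarge it to measure.

```bash
cat > h.py <<'E'
import numpy as np, cv2
def plane(c,uv,z):
    uv=np.atleast_2d(uv).astype(float)
    d=np.c_[(uv[:,0]-c["cx"])/c["fx"],(uv[:,1]-c["cy"])/c["fy"],np.ones(len(uv))]@c["pose"][:3,:3].T
    o=c["pose"][:3,3]; s=(z-o[2])/d[:,2]; return o+d*s[:,None]
def proj(c,P):
    P=np.atleast_2d(P); q=(P-c["pose"][:3,3])@c["pose"][:3,:3]
    return np.c_[q[:,0]/q[:,2]*c["fx"]+c["cx"],q[:,1]/q[:,2]*c["fy"]+c["cy"]]
def cloud(c):
    v,u=np.mgrid[:420,:560]; z=c["range_z"].astype(float)
    p=np.stack([(u-c["cx"])/c["fx"]*z,(v-c["cy"])/c["fy"]*z,z],-1)
    return p@c["pose"][:3,:3].T+c["pose"][:3,3]
E
python3 - <<'E'
from h import *
c=dict(np.load("top0.npz"))
im=c["color"][100:235,130:340]
cv2.imwrite("pics/top0z.png",cv2.resize(im,None,fx=3.8,fy=3.8,interpolation=cv2.INTER_CUBIC))
P=cloud(c); 
# bun/rings: orange
hsv=cv2.cvtColor(c["color"],cv2.COLOR_BGR2HSV)
m=((hsv[...,1]>130)&(hsv[...,0]>5)&(hsv[...,0]<20)&(hsv[...,2]>70)).astype(np.uint8)
m[:115]=0;m[225:]=0;m[:,:222]=0;m[:,330:]=0
n,l,s,ce=cv2.connectedComponentsWithStats(m)
for i in range(1,n):
    if s[i,4]>50: q=P[l==i]; print(s[i],ce[i],np.median(q,0).round(1),q[:,2].max().round(1))
disc=(abs(P[...,2]-50)<5); disc[:110]=0;disc[230:]=0;disc[:,:215]=0;disc[:,335:]=0
q=P[disc];print(disc.sum(),np.median(q[:,2]))
# fit disc edges
pts=cv2.convexHull(q[:,:2].astype(np.float32))
print(cv2.minEnclosingCircle(pts))
w=((hsv[...,1]<60)&(hsv[...,2]>140)&disc).astype(np.uint8)
print(cv2.minEnclosingCircle(P[w>0][:,:2].astype(np.float32)))
E
```

```text
[275 135  23  22 316] [285.94620253 145.33544304] [657.2 -53.1  70.8] 1176.2
[247 137  22  22 308] [257.93506494 147.50324675] [651.   24.9  70.4] 1176.2
[288 160  22  22 366] [298.55737705 170.54644809] [581.  -86.5  83.6] 1176.2
[241 171  22  22 319] [251.89655172 181.63322884] [552.8  41.   70.6] 1176.2
[267 181  23  22 335] [278.27164179 191.65970149] [524.1 -30.4  70.5] 1176.2
6117 49.13840805005816
((595.8997192382812, -15.03929328918457), 149.61770629882812)
((0.0, 0.0), 0.0)
```

View pics/top0z.png

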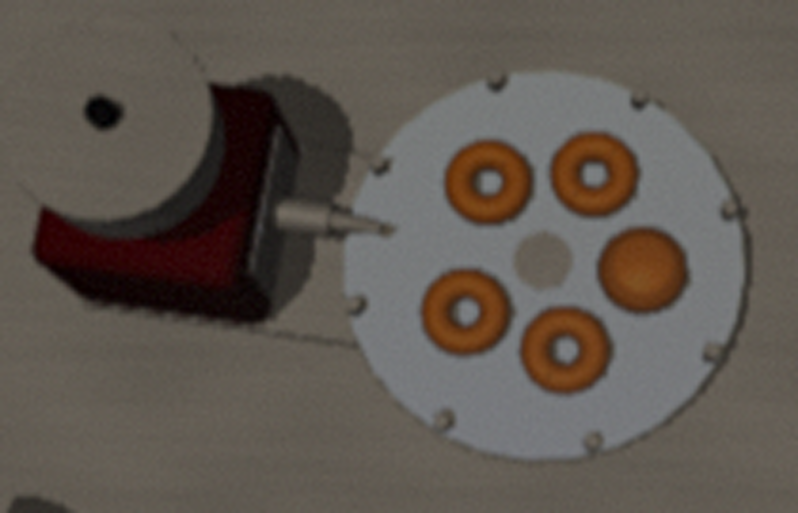

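The crop shows pegs at about (497,83), (640,100), (733,211), (714,352), (593,441), (445,420), (356,304) and (381,165). The hub is at (543,261), the spout tip at (392,229) with the spout's root at (285,215), and the bun at (643,270).

```bash
python3 - <<'E'
from h import *
from scipy.optimize import least_squares
c=dict(np.load("top0.npz"))
f=lambda a:np.array(a,float)/3.8+[130,100]-0.37
pg=plane(c,f([(497,83),(640,100),(733,211),(714,352),(593,441),(445,420),(356,304),(381,165)]),65)[:,:2]
hub=plane(c,f([(543,261)]),50)[0]; tip=plane(c,f([(392,229)]),76)[0]; root=plane(c,f([(285,215)]),76)[0]
print("hub",hub,"tip",tip,"root",root)
r=least_squares(lambda p:np.hypot(*(pg-p).T)-142,[595,-15]).x
for h in (hub[:2],r,np.array([595.9,-15])):
    d=pg-h;print(h.round(1),np.hypot(*d.T).round(1),np.degrees(np.arctan2(d[:,1],d[:,0])).round(1), "tip",np.degrees(np.arctan2(*(tip[:2]-h)[::-1])),np.hypot(*(tip[:2]-h)))
d=root-tip;print("spoutdir",np.degrees(np.arctan2(d[1],d[0])))
# depth-based filler & spout
P=cloud(c);
m=(P[...,2]>66)&(P[...,2]<95); m[:,:200]=0;m[:,236:]=0;m[:150]=0;m[170:]=0
q=P[m];print(q.round(0)[:60].tolist())
for uv,z in (((643,270),74),((643,270),70)):
    b=plane(c,f([uv]),z)[0]; d=b[:2]-r; print("bun",b,np.hypot(*d),np.degrees(np.arctan2(d[1],d[0])))
E
```

```text
hub [597.00209813 -15.06402717  50.        ] tip [614.50712838  94.27553951  76.        ] root [625.63382503 172.66882405  76.        ]
[597.  -15.1] [137.7 139.5 143.4 143.4 142.  140.5 140.6 138.6] [  14.3  -31.3  -76.8 -120.5 -165.4  150.   104.7   59.6] tip 80.904256351315 110.73195981693621
[595.3 -16.9] [139.8 140.  142.  140.9 139.9 140.  142.  141.1] [  14.8  -30.3  -75.9 -120.3 -165.9  149.   103.9   59.4] tip 80.19387979980425 112.84522141609466
[595.9 -15. ] [138.7 140.5 143.7 142.9 141.  139.5 140.3 139.1] [  14.1  -31.1  -76.3 -120.1 -165.2  149.8  104.3   59.2] tip 80.33652141275093 110.84840441292802
spoutdir 81.92172133893108
[[639.0, 178.0, 90.0], [645.0, 179.0, 71.0], [638.0, 179.0, 85.0], [641.0, 178.0, 76.0], [632.0, 179.0, 95.0], [634.0, 178.0, 87.0], [635.0, 176.0, 84.0], [636.0, 173.0, 83.0], [635.0, 170.0, 84.0], [635.0, 168.0, 84.0], [636.0, 165.0, 82.0], [630.0, 180.0, 93.0], [631.0, 178.0, 88.0], [632.0, 175.0, 86.0], [630.0, 172.0, 90.0], [632.0, 170.0, 85.0], [632.0, 167.0, 86.0], [633.0, 165.0, 81.0], [633.0, 162.0, 83.0], [633.0, 160.0, 82.0], [633.0, 1
[... 333 characters left out ...]
0, 86.0], [628.0, 150.0, 87.0], [628.0, 148.0, 87.0], [629.0, 145.0, 85.0], [628.0, 142.0, 88.0], [630.0, 140.0, 81.0], [628.0, 137.0, 88.0], [625.0, 180.0, 90.0], [626.0, 178.0, 86.0], [626.0, 175.0, 86.0], [627.0, 173.0, 84.0], [626.0, 170.0, 85.0], [625.0, 167.0, 88.0], [626.0, 164.0, 87.0], [626.0, 162.0, 85.0], [625.0, 158.0, 88.0], [626.0, 156.0, 85.0], [625.0, 153.0, 90.0], [625.0, 150.0, 88.0], [625.0, 148.0, 88.0], [626.0, 145.0, 86.0], [626.0, 142.0, 86.0], [625.0, 139.0, 87.0], [627.0, 137.0, 82.0], [629.0, 136.0, 76.0]]
bun [583.12702214 -87.79658109  74.        ] 71.91132190322165 -99.73605730329054
bun [584.2164537  -87.98504202  70.        ] 71.92133357629677 -98.8552427562027
```

```bash
python3 - <<'E'
from h import *
from cell import manip
from scipy.spatial.transform import Rotation as R
s=manip.read_state()
print(R.from_euler('xyz',s['eef_rot']).as_matrix().round(3), s['clock'])
c=manip.camera("wrist"); print(c["mount"].round(2))
c=dict(np.load("scene0.npz"))
cv2.imwrite("pics/scene0z.png",cv2.resize(c["color"][190:350,190:345],None,fx=3.7,fy=3.7,interpolation=cv2.INTER_CUBIC))
E
```

```text
[[-0.001  0.446  0.895]
 [-0.001  0.895 -0.446]
 [-1.    -0.001 -0.   ]] 0.1
[[ 0.0000e+00 -2.7000e-01  9.6000e-01 -1.9829e+02]
 [ 1.0000e+00  0.0000e+00 -0.0000e+00 -1.4000e-01]
 [-0.0000e+00  9.6000e-01  2.7000e-01 -7.5540e+01]
 [ 0.0000e+00  0.0000e+00  0.0000e+00  1.0000e+00]]
```

View pics/scene0z.png

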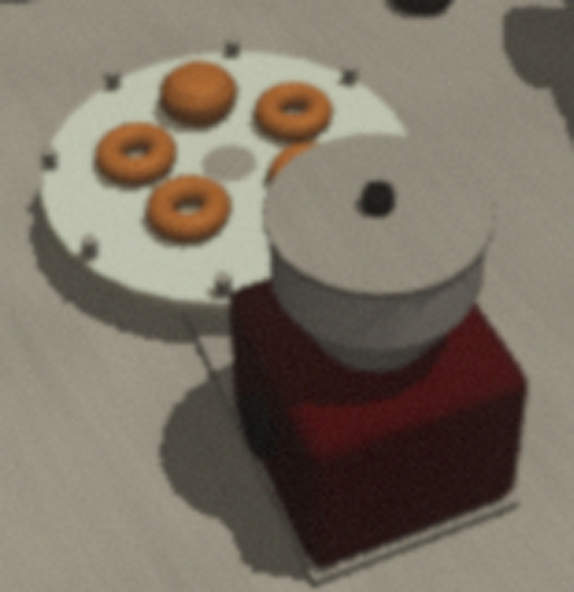

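Call:
{"api": "jog_arm", "payload": {"series": [0, 0, 0.15, 0.05, -0.06, 0, -1, 0, 0, 0.3, 0.08, -0.12, 0, -1, 0, 0, 0.4625, 0.1, -0.18, 0, -1, 0, 0, 0.4625, 0.12, -0.24, 0, -1, 0, 0, 0.4625, 0.14, -0.3, 0, -1, 0, 0, 0.4625, 0.16, -0.36, 0, -1, 0, 0, 0.4625, 0.18, -0.42, 0, -1, 0, 0, 0.4625, 0.2, -0.46, 0, -1, 0, 0, 0.4625, 0.21, -0.488, 0, -1, 0, 0, 0.4625, 0.21, -0.488, -0.02, -1, 0, 0, 0.4625, 0.21, -0.488, -0.05, -1, 0, 0, 0.4625, 0.21, -0.488, -0.067, -1, 0, 0, 0.4625, 0.21, -0.488, -0.067, -1, 0, 0, 0.4625, 0.21, -0.488, -0.067, -1]}}

```text
clock: 1.9
eef_pos: [455.4, 4.4, 120.8]
eef_rot: [-0.071, 1.57, -0.071]
wrist_force: [0.1, 0.7, -0.4]
finger_gap: 0.3
```

```bash
cat > w.py <<'E'
from h import *
from cell import manip
from scipy.spatial.transform import Rotation as R
def wrist(name=None):
    s=manip.read_state(); c=manip.camera("wrist")
    T=np.eye(4);T[:3,:3]=R.from_euler('xyz',s['eef_rot']).as_matrix();T[:3,3]=s['eef_pos']
    c["pose"]=T@c["mount"]
    if name: cv2.imwrite(f"pics/{name}.png",c["color"]); np.savez(f"{name}.npz",**c)
    print(s['clock'],s['eef_pos'].round(1),s['wrist_force'].round(1),s['finger_gap'].round(1),s['joints'].round(2))
    return c
def top(name):
    c=manip.camera("top"); cv2.imwrite(f"pics/{name}.png",c["color"]); np.savez(f"{name}.npz",**c)
    cv2.imwrite(f"pics/{name}z.png",cv2.resize(c["color"][100:235,130:340],None,fx=3.8,fy=3.8,interpolation=cv2.INTER_CUBIC)); return c
E
python3 -c "
from w import *
wrist('w1')
top('top1')"
```

```text
Traceback (most recent call last):
  File "w.py", line 9, in wrist
    print(s['clock'],s['eef_pos'].round(1),s['wrist_force'].round(1),s['finger_gap'].round(1),s['joints'].round(2))
                                                                     ^^^^^^^^^^^^^^^^^^^^^
AttributeError: 'float' object has no attribute 'round'
```

View pics/w1.png

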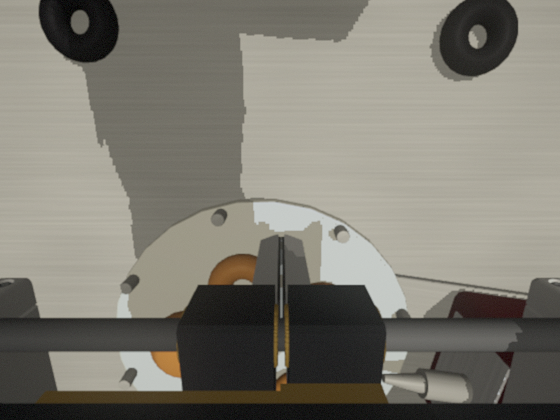

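The wrist view shows the shut fingertip at about (282,240), between two near pegs at (219,217) and (341,234). I'll check the peg positions with this camera.

```bash
sed -i "s/s\['finger_gap'\].round(1)/round(float(s['finger_gap']),1)/" w.py; python3 - <<'E'
from w import *
c=dict(np.load("w1.npz"))
for uv in ((219,216),(343,232),(130,280)):
    p=plane(c,[uv],67)[0]; d=p[:2]-[595.5,-16]; print(p.round(1),np.hypot(*d),np.degrees(np.arctan2(d[1],d[0])))
print(proj(c,[455,4,101.5]), proj(c,[455.5,4,56]))
top('top1')
E
```

```text
[458.5 -49.3  67. ] 140.94867897748188 -166.3257694932911
[472.9  56.7  67. ] 142.60000655272685 149.3261147881475
[ 519.1 -132.7   67. ] 139.49800064465373 -123.23003738113802
[[281.86398707 225.47689547]] [[281.76698439 209.02696614]]
```

View pics/top1z.png

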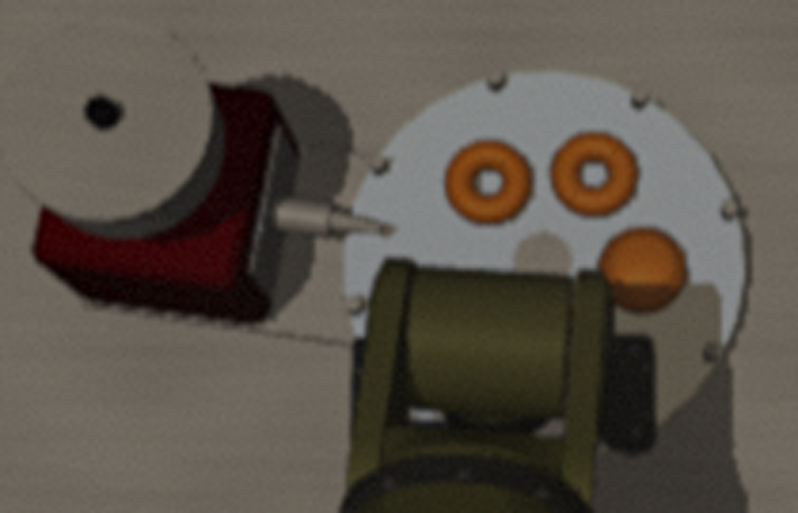

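```bash
cat > arc.py <<'E'
import numpy as np
def arc(ths,p0,z,r=143.5,c=(595.5,-16)):
    a=np.radians(ths); q=np.c_[c[0]+r*np.cos(a)-p0[0],c[1]+r*np.sin(a)-p0[1],np.full(len(a),z)]/1000
    print(", ".join(f"0, 0, 0, {x:.4f}, {y:.4f}, {w:g}, -1" for x,y,w in q)); print("end",(q[-1]*1000+[*p0,0]).round(2))
E
python3 - <<'E'
from arc import *
arc([176,180,183,185,186,187,188,189.5,191,193,195,197.5,200,202.5,205,207.5,210],(455.05,4.38),-0.045)
def e(t): return (595.5+143.5*np.cos(np.radians(t)),-16+143.5*np.sin(np.radians(t)))
for s in (210,256,302):
    l=np.linspace(s,s+46,20) if 0 else s+np.arange(1,21)*2.3
    p=np.round(np.array(e(s))-[455.05,4.38],1)+[455.05,4.38]
    print(s,l[-1]);arc(l,p,0)
E
```

```text
0, 0, 0, -0.0027, -0.0104, -4.5e-05, -1, 0, 0, 0, -0.0031, -0.0204, -4.5e-05, -1, 0, 0, 0, -0.0029, -0.0279, -4.5e-05, -1, 0, 0, 0, -0.0025, -0.0329, -4.5e-05, -1, 0, 0, 0, -0.0023, -0.0354, -4.5e-05, -1, 0, 0, 0, -0.0020, -0.0379, -4.5e-05, -1, 0, 0, 0, -0.0017, -0.0404, -4.5e-05, -1, 0, 0, 0, -0.0011, -0.0441, -4.5e-05, -1, 0, 0, 0, -0.0004, -0.0478, -4.5e-05, -1, 0, 0, 0, 0.0006, -0.0527, -4.5e-05, -1, 0, 0, 0, 0.0018, -0.0575, -4.5e-05, -1, 0, 0, 0, 0.0036, -0.0635, -4.5e-05, -1, 0, 0, 0, 0.0056, -0.0695, -4.5e-05, -1, 0, 0, 0, 0.0079, -0.0753, -4.5e-05, -1, 0, 0, 0, 0.0104, -0.0810, -4.5e-05, -1, 0, 0, 0, 0.0132, -0.0866, -4.5e-05, -1, 0, 0, 0, 0.0162, -0.0921, -4.5e-05, -1
end [ 4.7123e+02 -8.7750e+01 -4.0000e-02]
210 256.0
0, 0, 0, 0.0030, -0.0050, 0, -1, 0, 0, 0, 0.0061, -0.0098, 0, -1, 0, 0, 0, 0.0095, -0.0144, 0, -1, 0, 0, 0, 0.0130, -0.0190, 0, -1, 0, 0, 0, 0.0168, -0.0234, 0, -1, 0, 0, 0, 0.0207, -0.0276, 0, -1, 0, 0, 0, 0.0247, -0.0317, 0, -1, 0, 0, 0, 0.0290, -0.0356, 0, -1, 0, 0, 0, 0.0334, -0.0393, 0, -1, 0, 0, 0, 0.0379, -0.0429, 0, -1, 0, 0, 0, 0.0426, -0.0463, 0, -
[... 995 characters left out ...]
 671.54 -137.69    0.  ]
302 348.0
0, 0, 0, 0.0048, 0.0032, 0, -1, 0, 0, 0, 0.0095, 0.0065, 0, -1, 0, 0, 0, 0.0141, 0.0100, 0, -1, 0, 0, 0, 0.0185, 0.0137, 0, -1, 0, 0, 0, 0.0227, 0.0176, 0, -1, 0, 0, 0, 0.0268, 0.0217, 0, -1, 0, 0, 0, 0.0308, 0.0259, 0, -1, 0, 0, 0, 0.0345, 0.0302, 0, -1, 0, 0, 0, 0.0381, 0.0348, 0, -1, 0, 0, 0, 0.0415, 0.0394, 0, -1, 0, 0, 0, 0.0447, 0.0442, 0, -1, 0, 0, 0, 0.0477, 0.0491, 0, -1, 0, 0, 0, 0.0505, 0.0541, 0, -1, 0, 0, 0, 0.0531, 0.0593, 0, -1, 0, 0, 0, 0.0555, 0.0645, 0, -1, 0, 0, 0, 0.0577, 0.0698, 0, -1, 0, 0, 0, 0.0597, 0.0752, 0, -1, 0, 0, 0, 0.0615, 0.0807, 0, -1, 0, 0, 0, 0.0630, 0.0863, 0, -1, 0, 0, 0, 0.0643, 0.0919, 0, -1
end [735.86 -45.84   0.  ]
```

Call:
{"api": "jog_arm", "payload": {"series": [0, 0, 0, 0, 0, -0.02, -1, 0, 0, 0, 0, 0, -0.045, -1, 0, 0, 0, -0.003, -0.01, -0.045, -1, 0, 0, 0, -0.003, -0.02, -0.045, -1, 0, 0, 0, -0.003, -0.028, -0.045, -1, 0, 0, 0, -0.0025, -0.033, -0.045, -1, 0, 0, 0, -0.0025, -0.0355, -0.045, -1, 0, 0, 0, -0.002, -0.038, -0.045, -1, 0, 0, 0, -0.0015, -0.0405, -0.045, -1, 0, 0, 0, -0.001, -0.044, -0.045, -1, 0, 0, 0, -0.0005, -0.048, -0.045, -1, 0, 0, 0, 0.0005, -0.0525, -0.045, -1, 0, 0, 0, 0.002, -0.0575, -0.045, -1, 0, 0, 0, 0.0035, -0.0635, -0.045, -1, 0, 0, 0, 0.0055, -0.0695, -0.045, -1, 0, 0, 0, 0.008, -0.0755, -0.045, -1, 0, 0, 0, 0.0105, -0.081, -0.045, -1, 0, 0, 0, 0.013, -0.0865, -0.045, -1, 0, 0, 0, 0.016, -0.092, -0.045, -1]}}

```text
clock: 4.38
eef_pos: [471.2, -88.0, 75.0]
eef_rot: [-1.25, 1.571, -1.25]
wrist_force: [0.9, 0.5, 0.7]
finger_gap: 0.4
```

```bash
python3 -c "
from w import *
wrist('w2')"
```

```text
4.375 [471.2 -88.   75. ] [0.9 0.5 0.7] 0.4 [-0.26  0.28  1.84 -0.    1.03 -1.83]
```

View pics/w2.png

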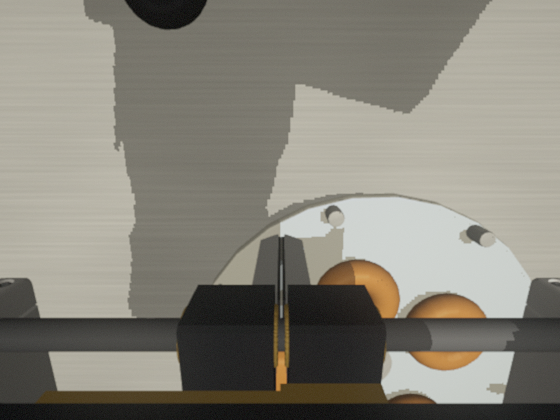

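The view shows a peg at (334,216), so the disc is turning with the finger, and the force is about 1 N. I'll carry on.

Call:
{"api": "jog_arm", "payload": {"series": [0, 0, 0, 0.003, -0.005, 0, -1, 0, 0, 0, 0.006, -0.01, 0, -1, 0, 0, 0, 0.0095, -0.0145, 0, -1, 0, 0, 0, 0.013, -0.019, 0, -1, 0, 0, 0, 0.017, -0.0235, 0, -1, 0, 0, 0, 0.0205, -0.0275, 0, -1, 0, 0, 0, 0.0245, -0.0315, 0, -1, 0, 0, 0, 0.029, -0.0355, 0, -1, 0, 0, 0, 0.0335, -0.0395, 0, -1, 0, 0, 0, 0.038, -0.043, 0, -1, 0, 0, 0, 0.0425, -0.0465, 0, -1, 0, 0, 0, 0.0475, -0.0495, 0, -1, 0, 0, 0, 0.0525, -0.0525, 0, -1, 0, 0, 0, 0.0575, -0.055, 0, -1, 0, 0, 0, 0.0625, -0.058, 0, -1, 0, 0, 0, 0.0675, -0.06, 0, -1, 0, 0, 0, 0.073, -0.0625, 0, -1, 0, 0, 0, 0.0785, -0.0645, 0, -1, 0, 0, 0, 0.084, -0.066, 0, -1, 0, 0, 0, 0.0895, -0.0675, 0, -1]}}

```text
clock: 6.92
eef_pos: [560.9, -155.2, 75.0]
eef_rot: [-1.192, 1.571, -1.192]
wrist_force: [0.2, 0.1, 1.0]
finger_gap: 0.2
```

```bash
python3 -c "
from w import *
wrist('w3'); top('top3')"
```

```text
6.925 [ 560.9 -155.2   75. ] [0.2 0.1 1. ] 0.2 [-0.33  0.48  1.54 -0.    1.12 -1.9 ]
```

View pics/top3z.png

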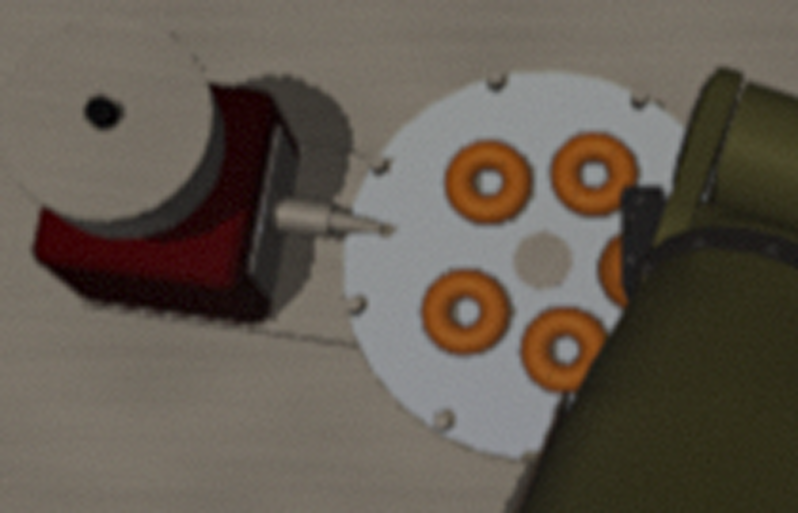

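The table did not turn: the doughnuts are exactly where they were in the first picture. So the finger missed the peg. I'll measure the fingertip with the depth image.

```bash
python3 - <<'E'
from w import *
for n in ("w1","w2","w3"):
    c=dict(np.load(n+".npz")); P=cloud(c)
    z=c["range_z"]
    for v in (236,240,245,255,270,285): print(n,v,[tuple(P[v,u].round(1)) for u in (258,264,272,278,290,300)] if v in(240,255) else z[v,[258,264,272,290,300]].round(0))
c=dict(np.load("w3.npz"));cv2.imwrite("pics/w3z.png",cv2.resize(c["color"][180:330,180:400],None,fx=3.5,fy=3.5,interpolation=cv2.INTER_CUBIC))
E
```

```text
w1 236 [285. 285. 188. 187. 287.]
w1 240 [(np.float64(486.6), np.float64(-17.8), np.float64(51.4)), (np.float64(447.6), np.float64(-6.6), np.float64(148.8)), (np.float64(447.5), np.float64(-1.9), np.float64(149.0)), (np.float64(448.8), np.float64(1.6), np.float64(145.8)), (np.float64(447.7), np.float64(8.7), np.float64(148.5)), (np.float64(447.6), np.float64(14.5), np.float64(148.7))]
w1 245 [288. 176. 174. 176. 175.]
w1 255 [(np.float64(447.6), np.float64(-8.6), np.float64(169.6)), (np.float64(447.7), np.float64(-5.5), np.float64(169.5)), (np.float64(446.9), np.float64(-1.2), np.float64(171.1)), (np.float64(449.2), np.float64(1.8), np.float64(166.2)), (np.float64(447.5), np.float64(8.1), np.float64(169.9)), (np.float64(447.4), np.float64(13.3), np.float64(170.1))]
w1 270 [145. 145. 146. 146. 146.]
w1 285 [85. 86. 84. 86. 85.]
w2 236 [237. 237. 188. 189. 238.]
w2 240 [(np.float64(484.6), np.float64(-106.7), np.float64(50.0)), (np.float64(463.6), np.float64(-99.0), np.float64(102.6)), (np.float64(463.5), np.float64(-94.2), np.float64(102.8)), (np.float64(464.4), np.float64(-90.7), np.
[... 758 characters left out ...]
.float64(553.0), np.float64(-161.5), np.float64(103.4)), (np.float64(554.5), np.float64(-158.0), np.float64(99.5)), (np.float64(553.1), np.float64(-150.9), np.float64(103.0)), (np.float64(553.0), np.float64(-145.1), np.float64(103.2))]
w3 245 [292. 175. 175. 175. 174.]
w3 255 [(np.float64(552.3), np.float64(-168.0), np.float64(125.8)), (np.float64(553.0), np.float64(-165.0), np.float64(124.3)), (np.float64(553.3), np.float64(-160.9), np.float64(123.7)), (np.float64(554.1), np.float64(-157.8), np.float64(121.9)), (np.float64(552.9), np.float64(-151.5), np.float64(124.4)), (np.float64(552.8), np.float64(-146.3), np.float64(124.7))]
w3 270 [146. 145. 145. 145. 145.]
w3 285 [85. 86. 86. 85. 85.]
```

View pics/w3z.png

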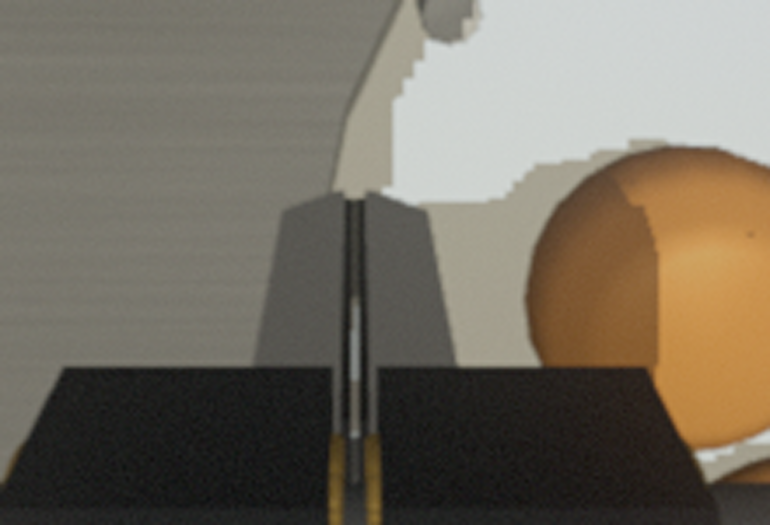

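View pics/w3.png

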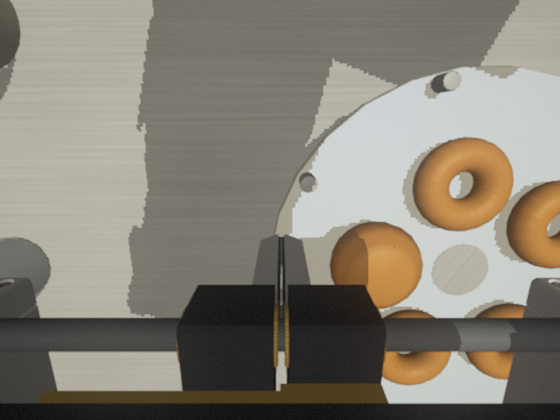

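```bash
python3 - <<'E'
from w import *
c=dict(np.load("w3.npz")); P=cloud(c)
print(c["pose"].round(3))
for v in range(230,300,3): print(v,P[v,272].round(0),P[v,292].round(0),P[v,283].round(0),P[v,230].round(0))
print("proj tip", proj(c,[[553,-155,z] for z in (56,66,76,86,96,103)]).round(0))
s=manip.read_state();print(s['clock'])
E
```

```text
[[-1.00000e-03  9.64000e-01  2.65000e-01  4.85142e+02]
 [ 1.00000e+00  1.00000e-03 -1.00000e-03 -1.56138e+02]
 [-1.00000e-03  2.65000e-01 -9.64000e-01  2.73338e+02]
 [ 0.00000e+00  0.00000e+00  0.00000e+00  1.00000e+00]]
230 [ 584. -165.    1.] [ 566. -148.   51.] [ 566. -155.   52.] [ 584. -204.    1.]
233 [ 587. -165.    0.] [ 568. -148.   50.] [ 569. -155.   50.] [ 587. -204.    0.]
236 [ 553. -162.   96.] [ 571. -148.   50.] [ 571. -155.   50.] [ 590. -204.    1.]
239 [ 553. -162.  102.] [ 553. -150.  102.] [ 555. -155.   97.] [ 593. -204.    1.]
242 [ 553. -161.  106.] [ 553. -150.  107.] [ 554. -155.  104.] [ 596. -204.    0.]
245 [ 553. -161.  111.] [ 553. -150.  111.] [ 555. -155.  107.] [ 599. -204.   -0.]
248 [ 553. -161.  115.] [ 553. -150.  116.] [ 555. -155.  112.] [ 602. -205.    0.]
251 [ 553. -161.  119.] [ 553. -150.  119.] [ 554. -155.  116.] [ 605. -205.    0.]
254 [ 553. -161.  123.] [ 553. -150.  123.] [ 554. -155.  120.] [ 608. -205.    1.]
257 [ 485. -156.  273.] [ 553. -151.  126.] [ 554. -155.  124.] [ 612. -205.   -1.]
260 [ 553. -161.  130.] [ 553. -151.  1
[... 530 characters left out ...]
 634. -206.   -0.]
281 [ 553. -160.  151.] [ 553. -151.  152.] [ 554. -155.  149.] [ 637. -206.    1.]
284 [ 553. -160.  154.] [ 553. -151.  154.] [ 554. -155.  152.] [ 640. -206.    1.]
287 [ 529. -159.  198.] [ 529. -153.  198.] [ 555. -155.  154.] [ 529. -170.  198.]
290 [ 529. -159.  199.] [ 529. -153.  199.] [ 555. -155.  156.] [ 529. -170.  199.]
293 [ 529. -159.  200.] [ 529. -153.  201.] [ 555. -155.  158.] [ 529. -170.  201.]
296 [ 529. -158.  203.] [ 529. -153.  203.] [ 555. -155.  161.] [ 529. -169.  203.]
299 [ 529. -158.  204.] [ 529. -153.  204.] [ 555. -155.  162.] [ 529. -169.  204.]
proj tip [[283. 216.]
 [283. 220.]
 [283. 225.]
 [283. 230.]
 [283. 235.]
 [283. 240.]]
7.025
```

The depth image shows the shut fingertips end about 20 mm behind the reported TCP (z near 95 with the TCP at 75), so the finger passed over the pegs. I'll return to the start angle, go lower in steps and check.

Call:
{"api": "jog_arm", "payload": {"series": [0, 0, 0, -0.01, 0.015, 0.02, -1, 0, 0, 0, -0.04, 0.06, 0.025, -1, 0, 0, 0, -0.07, 0.105, 0.025, -1, 0, 0, 0, -0.0955, 0.145, 0.02, -1, 0, 0, 0, -0.1055, 0.1595, 0, -1, 0, 0, 0, -0.1055, 0.1595, -0.01, -1, 0, 0, 0, -0.1055, 0.1595, -0.012, -1, 0, 0, 0, -0.1055, 0.1595, -0.012, -1]}}

```text
clock: 8.02
eef_pos: [455.6, 3.7, 63.3]
eef_rot: [-0.252, 1.571, -0.252]
wrist_force: [0.4, -0.4, 0.3]
finger_gap: 0.5
```

```bash
python3 - <<'E'
from w import *
c=wrist('w4'); P=cloud(c)
for v in range(231,246,2): print(v,P[v,272].round(0),P[v,276].round(0),P[v,288].round(0),P[v,292].round(0))
c=manip.camera("scene"); cv2.imwrite("pics/s4.png",cv2.resize(c["color"][150:360,190:420],None,fx=3,fy=3,interpolation=cv2.INTER_CUBIC)); np.savez("s4.npz",**c)
print(proj(c,[[455,4,40],[455,4,60],[455,4,83]]))
E
```

```text
8.025 [455.6   3.7  63.3] [ 0.4 -0.4  0.3] 0.5 [-0.07  0.25  1.91 -0.    0.99 -1.64]
231 [457.  -4.  50.] [457.  -1.  51.] [457.   8.  51.] [457.  11.  51.]
233 [459.  -4.  50.] [459.  -1.  51.] [459.   8.  51.] [458.  11.  52.]
235 [460.  -4.  50.] [448.  -0.  82.] [460.   8.  51.] [460.  11.  50.]
237 [448.  -3.  87.] [447.  -0.  87.] [448.   7.  86.] [447.   9.  87.]
239 [448.  -3.  90.] [447.  -0.  91.] [448.   7.  89.] [448.   9.  90.]
241 [448.  -2.  93.] [448.  -0.  93.] [448.   7.  93.] [448.   9.  93.]
243 [448.  -2.  96.] [448.  -0.  96.] [448.   7.  96.] [447.   9.  98.]
245 [447.  -2. 100.] [447.  -0. 100.] [447.   7. 100.] [448.   9.  99.]
[[294.92067351 222.80345397]
 [295.08829187 217.84187097]
 [295.28542097 212.00675605]]
```

View pics/s4.png

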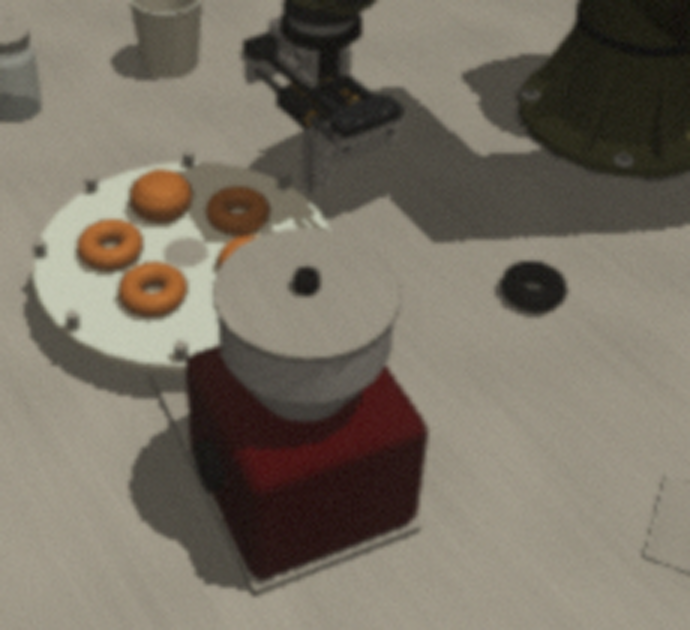

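View pics/w4.png

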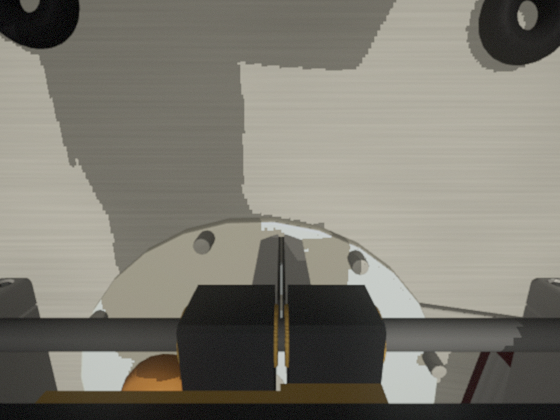

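```bash
python3 - <<'E'
from w import *
c=dict(np.load("s4.npz")); cr=c["color"][180:240,265:330]
cr=np.clip(cr.astype(float)*1.6,0,255).astype(np.uint8)
cv2.imwrite("pics/s4z.png",cv2.resize(cr,None,fx=10,fy=10,interpolation=cv2.INTER_NEAREST))
P=cloud(c)
for v in range(196,226,2): print(v,[P[v,u].round(0).tolist() for u in (291,294,297)])
E
```

```text
196 [[466.0, -5.0, 142.0], [467.0, 11.0, 152.0], [457.0, 13.0, 150.0]]
198 [[464.0, -8.0, 132.0], [465.0, 9.0, 143.0], [458.0, 15.0, 144.0]]
200 [[466.0, -4.0, 128.0], [465.0, 10.0, 137.0], [458.0, 15.0, 137.0]]
202 [[467.0, -3.0, 122.0], [466.0, 11.0, 130.0], [460.0, 18.0, 133.0]]
204 [[465.0, -6.0, 111.0], [465.0, 10.0, 122.0], [459.0, 17.0, 123.0]]
206 [[465.0, -5.0, 105.0], [465.0, 10.0, 114.0], [458.0, 16.0, 115.0]]
208 [[467.0, -3.0, 99.0], [466.0, 12.0, 108.0], [458.0, 16.0, 108.0]]
210 [[464.0, -6.0, 88.0], [464.0, 10.0, 99.0], [459.0, 18.0, 102.0]]
212 [[406.0, -90.0, -2.0], [468.0, 16.0, 97.0], [458.0, 17.0, 93.0]]
214 [[413.0, -80.0, -0.0], [404.0, -76.0, -1.0], [396.0, -69.0, -1.0]]
216 [[451.0, -25.0, 46.0], [409.0, -68.0, -3.0], [400.0, -63.0, -3.0]]
218 [[459.0, -13.0, 49.0], [448.0, -11.0, 46.0], [409.0, -50.0, 2.0]]
220 [[464.0, -5.0, 49.0], [458.0, 3.0, 52.0], [413.0, -45.0, -2.0]]
222 [[470.0, 4.0, 50.0], [463.0, 11.0, 52.0], [453.0, 12.0, 49.0]]
224 [[473.0, 8.0, 46.0], [467.0, 16.0, 50.0], [459.0, 20.0, 48.0]]
```

View pics/s4z.png

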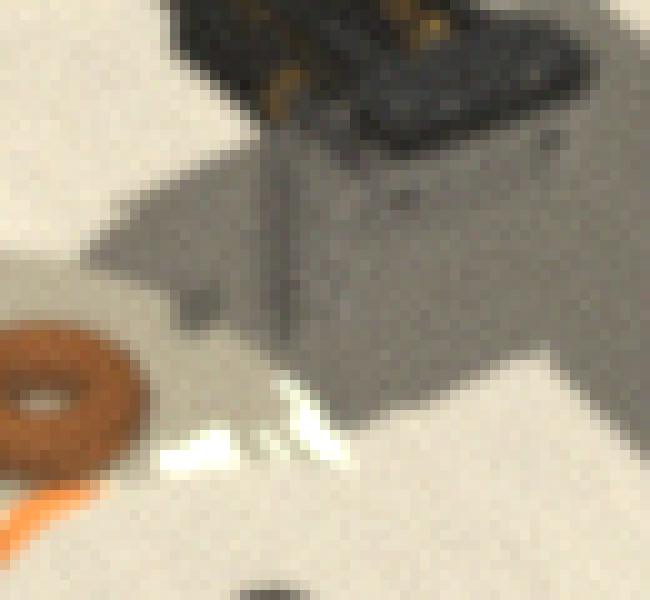

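Both cameras put the fingertip at z about 83–85 with the TCP at 63. Going 26 mm lower puts the tip near z = 57, below the peg tops and clear of the disc.

Call:
{"api": "jog_arm", "payload": {"series": [0, 0, 0, 0, 0, -0.015, -1, 0, 0, 0, 0, 0, -0.026, -1, 0, 0, 0, -0.003, -0.01, -0.026, -1, 0, 0, 0, -0.003, -0.02, -0.026, -1, 0, 0, 0, -0.003, -0.028, -0.026, -1, 0, 0, 0, -0.0025, -0.033, -0.026, -1, 0, 0, 0, -0.0025, -0.0355, -0.026, -1, 0, 0, 0, -0.002, -0.038, -0.026, -1, 0, 0, 0, -0.0015, -0.0405, -0.026, -1, 0, 0, 0, -0.001, -0.044, -0.026, -1, 0, 0, 0, -0.0005, -0.048, -0.026, -1, 0, 0, 0, 0.0005, -0.0525, -0.026, -1, 0, 0, 0, 0.002, -0.0575, -0.026, -1, 0, 0, 0, 0.0035, -0.0635, -0.026, -1, 0, 0, 0, 0.0055, -0.0695, -0.026, -1, 0, 0, 0, 0.008, -0.0755, -0.026, -1]}}

```text
clock: 10.12
eef_pos: [463.1, -71.6, 37.0]
eef_rot: [3.113, 1.571, 3.114]
wrist_force: [-0.1, 1.1, -0.1]
finger_gap: 0.6
```

```bash
python3 -c "
from w import *
wrist('w5');top('top5')"
```

```text
10.125 [463.1 -71.6  37. ] [-0.1  1.1 -0.1] 0.6 [-0.23  0.31  1.89 -0.    0.94 -1.8 ]
```

View pics/w5.png

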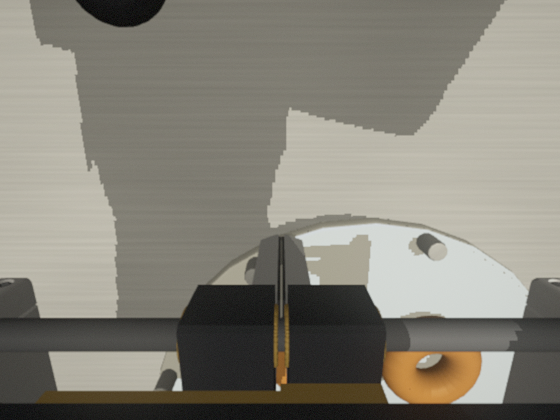

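View pics/top5z.png

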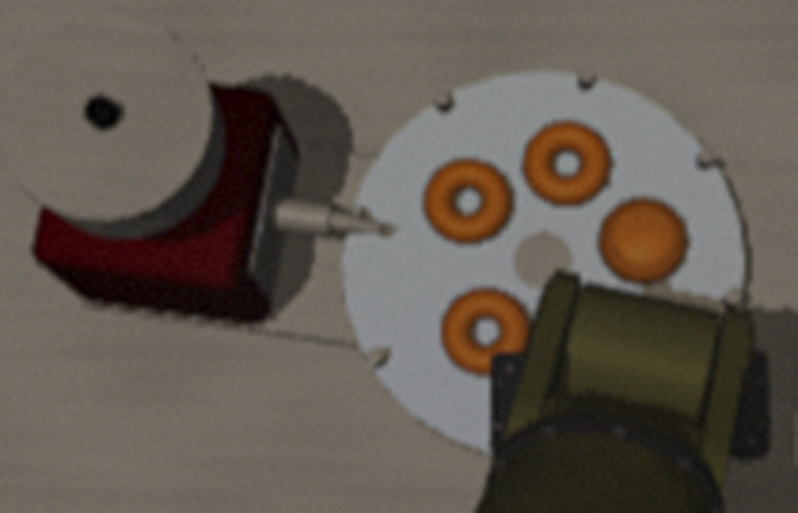

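The disc is turning now: the finger sits behind the peg at (252,268), and the top view shows the bun moved to (643,240). I'll continue the arc.

```bash
cat > arc.py <<'E'
import numpy as np
def arc(ths,p0,z=0,r=143.5,c=(595.5,-16)):
    a=np.radians(ths); q=np.c_[c[0]+r*np.cos(a)-p0[0],c[1]+r*np.sin(a)-p0[1]]/1000
    q=np.round(q*2,3)/2
    print(", ".join(f"0, 0, 0, {x:g}, {y:g}, {z:g}, -1" for x,y in q)); e=(q[-1]*1000+[*p0]).round(2); print("end",e); return e
E
python3 - <<'E'
from arc import *
p=(463.05,-71.12);s=202.5
for i in range(3):
    p=arc(s+np.arange(1,21)*2.4,p); s+=48
E
```

```text
0, 0, 0, 0.0025, -0.0055, 0, -1, 0, 0, 0, 0.005, -0.0105, 0, -1, 0, 0, 0, 0.008, -0.016, 0, -1, 0, 0, 0, 0.011, -0.021, 0, -1, 0, 0, 0, 0.014, -0.026, 0, -1, 0, 0, 0, 0.0175, -0.031, 0, -1, 0, 0, 0, 0.0215, -0.036, 0, -1, 0, 0, 0, 0.0255, -0.0405, 0, -1, 0, 0, 0, 0.0295, -0.0445, 0, -1, 0, 0, 0, 0.0335, -0.049, 0, -1, 0, 0, 0, 0.038, -0.053, 0, -1, 0, 0, 0, 0.0425, -0.057, 0, -1, 0, 0, 0, 0.0475, -0.0605, 0, -1, 0, 0, 0, 0.0525, -0.064, 0, -1, 0, 0, 0, 0.0575, -0.067, 0, -1, 0, 0, 0, 0.0625, -0.0705, 0, -1, 0, 0, 0, 0.068, -0.073, 0, -1, 0, 0, 0, 0.0735, -0.0755, 0, -1, 0, 0, 0, 0.079, -0.078, 0, -1, 0, 0, 0, 0.0845, -0.08, 0, -1
end [ 547.55 -151.12]
0, 0, 0, 0.006, -0.002, 0, -1, 0, 0, 0, 0.0115, -0.0035, 0, -1, 0, 0, 0, 0.0175, -0.005, 0, -1, 0, 0, 0, 0.0235, -0.006, 0, -1, 0, 0, 0, 0.029, -0.007, 0, -1, 0, 0, 0, 0.035, -0.008, 0, -1, 0, 0, 0, 0.041, -0.008, 0, -1, 0, 0, 0, 0.047, -0.0085, 0, -1, 0, 0, 0, 0.053, -0.0085, 0, -1, 0, 0, 0, 0.059, -0.008, 0, -1, 0, 0, 0, 0.065, -0.0075, 0, -1, 0, 0, 0, 0.071, -0.0065, 0, -1, 0, 0, 0, 0.077, -0.0055, 0, -1, 0, 0, 0, 0.083, -0.004, 0, -1, 0, 0, 0, 0.0885, -0.0025, 0, -1, 0, 0, 0, 0.0945, -0.0005, 0, -1, 0, 0, 0, 0.1, 0.0015, 0, -1, 0, 0, 0, 0.1055, 0.0035, 0, -1, 0, 0, 0, 0.111, 0.0065, 0, -1, 0, 0, 0, 0.1165, 0.009, 0, -1
end [ 664.05 -142.12]
0, 0, 0, 0.005, 0.003, 0, -1, 0, 0, 0, 0.01, 0.006, 0, -1, 0, 0, 0, 0.015, 0.0095, 0, -1, 0, 0, 0, 0.02, 0.013, 0, -1, 0, 0, 0, 0.0245, 0.017, 0, -1, 0, 0, 0, 0.029, 0.021, 0, -1, 0, 0, 0, 0.0335, 0.025, 0, -1, 0, 0, 0, 0.0375, 0.0295, 0, -1, 0, 0, 0, 0.0415, 0.034, 0, -1, 0, 0, 0, 0.0455, 0.039, 0, -1, 0, 0, 0, 0.049, 0.0435, 0, -1, 0, 0, 0, 0.052, 0.0485, 0, -1, 0, 0, 0, 0.0555, 0.0535, 0, -1, 0, 0, 0, 0.0585, 0.059, 0, -1, 0, 0, 0, 0.061, 0.0645, 0, -1, 0, 0, 0, 0.0635, 0.07, 0, -1, 0, 0, 0, 0.0655, 0.0755, 0, -1, 0, 0, 0, 0.0675, 0.081, 0, -1, 0, 0, 0, 0.0695, 0.087, 0, -1, 0, 0, 0, 0.071, 0.0925, 0, -1
end [735.05 -49.62]
```

Call:
{"api": "jog_arm", "payload": {"series": [0, 0, 0, 0.0025, -0.0055, 0, -1, 0, 0, 0, 0.005, -0.0105, 0, -1, 0, 0, 0, 0.008, -0.016, 0, -1, 0, 0, 0, 0.011, -0.021, 0, -1, 0, 0, 0, 0.014, -0.026, 0, -1, 0, 0, 0, 0.0175, -0.031, 0, -1, 0, 0, 0, 0.0215, -0.036, 0, -1, 0, 0, 0, 0.0255, -0.0405, 0, -1, 0, 0, 0, 0.0295, -0.0445, 0, -1, 0, 0, 0, 0.0335, -0.049, 0, -1, 0, 0, 0, 0.038, -0.053, 0, -1, 0, 0, 0, 0.0425, -0.057, 0, -1, 0, 0, 0, 0.0475, -0.0605, 0, -1, 0, 0, 0, 0.0525, -0.064, 0, -1, 0, 0, 0, 0.0575, -0.067, 0, -1, 0, 0, 0, 0.0625, -0.0705, 0, -1, 0, 0, 0, 0.068, -0.073, 0, -1, 0, 0, 0, 0.0735, -0.0755, 0, -1, 0, 0, 0, 0.079, -0.078, 0, -1, 0, 0, 0, 0.0845, -0.08, 0, -1]}}

```text
clock: 12.72
eef_pos: [547.9, -151.3, 37.0]
eef_rot: [-2.0, 1.571, -1.999]
wrist_force: [-0.7, 0.8, 0.0]
finger_gap: 0.2
```

```bash
python3 -c "
from w import *
wrist('w6')"
```

```text
12.725 [ 547.9 -151.3   37. ] [-0.7  0.8  0. ] 0.2 [-0.33  0.51  1.61 -0.    1.03 -1.91]
```

View pics/w6.png

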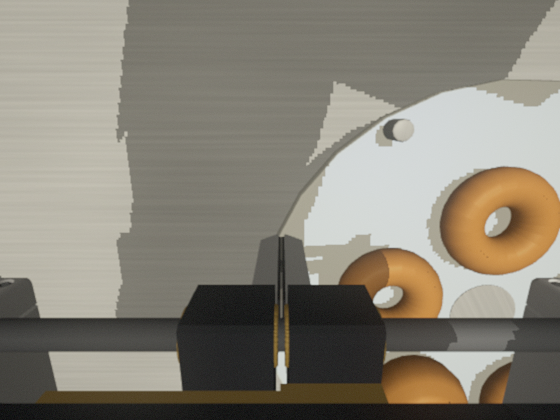

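The disc follows, with a peg at (400,130), the ring near the finger clear of it, and about 1 N of force.

Call:
{"api": "jog_arm", "payload": {"series": [0, 0, 0, 0.006, -0.002, 0, -1, 0, 0, 0, 0.0115, -0.0035, 0, -1, 0, 0, 0, 0.0175, -0.005, 0, -1, 0, 0, 0, 0.0235, -0.006, 0, -1, 0, 0, 0, 0.029, -0.007, 0, -1, 0, 0, 0, 0.035, -0.008, 0, -1, 0, 0, 0, 0.041, -0.008, 0, -1, 0, 0, 0, 0.047, -0.0085, 0, -1, 0, 0, 0, 0.053, -0.0085, 0, -1, 0, 0, 0, 0.059, -0.008, 0, -1, 0, 0, 0, 0.065, -0.0075, 0, -1, 0, 0, 0, 0.071, -0.0065, 0, -1, 0, 0, 0, 0.077, -0.0055, 0, -1, 0, 0, 0, 0.083, -0.004, 0, -1, 0, 0, 0, 0.0885, -0.0025, 0, -1, 0, 0, 0, 0.0945, -0.0005, 0, -1, 0, 0, 0, 0.1, 0.0015, 0, -1, 0, 0, 0, 0.1055, 0.0035, 0, -1, 0, 0, 0, 0.111, 0.0065, 0, -1, 0, 0, 0, 0.1165, 0.009, 0, -1]}}

```text
clock: 15.28
eef_pos: [664.3, -141.8, 37.0]
eef_rot: [2.716, 1.571, 2.717]
wrist_force: [-1.8, 1.7, 0.1]
finger_gap: 0.7
```

```bash
python3 -c "
from w import *
wrist('w7');top('top7')"
```

```text
15.275 [ 664.3 -141.8   37. ] [-1.8  1.7  0.1] 0.7 [-0.26  0.73  1.24  0.    1.17 -1.84]
```

View pics/top7z.png

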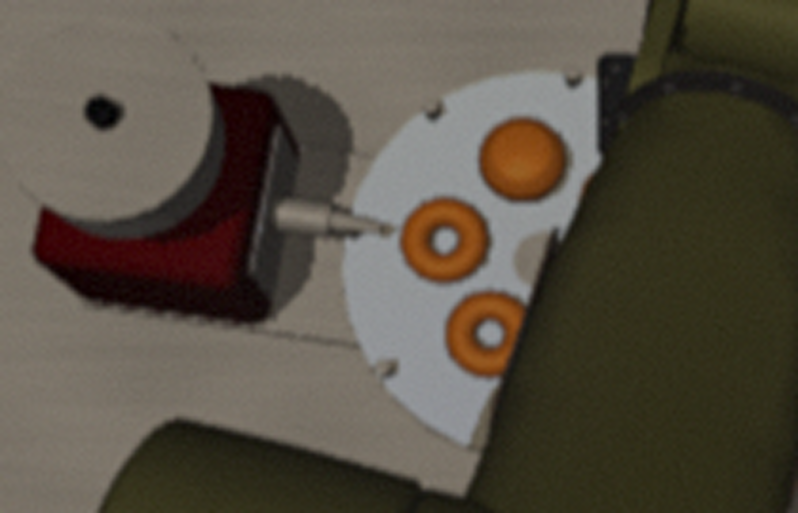

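View pics/w7.png

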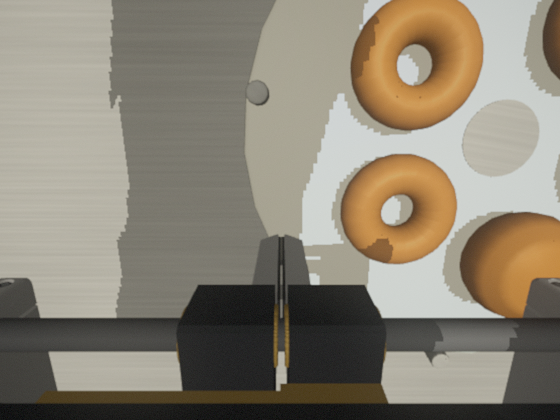

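The top view shows the bun at (523,159), and the wrist view shows the pushed peg riding ahead of the finger. Next I'll work out the bun's angle.

```bash
python3 - <<'E'
from w import *
c=dict(np.load("top7.npz"))
f=lambda a:np.array(a,float)/3.8+[130,100]-0.37
for n,uv,z in (("bun",(523,159),70),("peg",(433,108),66),("peg",(573,80),66),("peg",(389,369),66),("tip",(394,229),76),("ring",(445,240),64)):
    p=plane(c,f([uv]),z)[0]; d=p[:2]-[595.5,-16]; print(n,p.round(1),np.hypot(*d).round(1),np.degrees(np.arctan2(d[1],d[0])).round(1))
P=cloud(c)
# spout centre line from depth: per-column median x of points 66<z<100
m=(P[...,2]>68)&(P[...,2]<100); m[:,:200]=0;m[:,236:]=0;m[:140]=0;m[175:]=0
for u in range(200,236,3):
    q=P[:,u][m[:,u]]
    if len(q): print(u,len(q),q.mean(0).round(1), q[:,0].min().round(),q[:,0].max().round())
E
```

```text
bun [669.2  -0.8  70. ] 75.2 11.7
peg [710.8  66.4  66. ] 141.7 35.6
peg [731.9 -37.9  66. ] 138.1 -9.1
peg [512.6  95.9  66. ] 139.3 126.5
tip [614.5  92.8  76. ] 110.5 80.1
ring [609.5  56.6  64. ] 73.9 79.1
200 15 [609.  183.2  85.6] 593.0 626.0
203 21 [640.5 175.9  85.5] 614.0 666.0
206 10 [622.  167.2  85. ] 612.0 635.0
209 9 [620.5 158.8  85.1] 610.0 634.0
212 10 [619.5 150.8  83.3] 610.0 633.0
215 9 [617.5 142.3  84.9] 609.0 629.0
218 7 [619.  134.8  80. ] 612.0 630.0
221 5 [616.6 126.7  78.2] 613.0 622.0
224 5 [616.1 118.2  79.7] 613.0 622.0
227 4 [614.6 109.8  79.9] 611.0 618.0
230 3 [614.1 101.9  76.5] 613.0 616.0
```

Call:
{"api": "jog_arm", "payload": {"series": [0, 0, 0, 0.005, 0.003, 0, -1, 0, 0, 0, 0.01, 0.006, 0, -1, 0, 0, 0, 0.015, 0.0095, 0, -1, 0, 0, 0, 0.02, 0.013, 0, -1, 0, 0, 0, 0.0245, 0.017, 0, -1, 0, 0, 0, 0.029, 0.021, 0, -1, 0, 0, 0, 0.0335, 0.025, 0, -1, 0, 0, 0, 0.0375, 0.0295, 0, -1, 0, 0, 0, 0.0415, 0.034, 0, -1, 0, 0, 0, 0.0455, 0.039, 0, -1, 0, 0, 0, 0.049, 0.0435, 0, -1, 0, 0, 0, 0.052, 0.0485, 0, -1, 0, 0, 0, 0.0555, 0.0535, 0, -1, 0, 0, 0, 0.0585, 0.059, 0, -1, 0, 0, 0, 0.061, 0.0645, 0, -1, 0, 0, 0, 0.0635, 0.07, 0, -1, 0, 0, 0, 0.0655, 0.0755, 0, -1, 0, 0, 0, 0.0675, 0.081, 0, -1, 0, 0, 0, 0.0695, 0.087, 0, -1, 0, 0, 0, 0.071, 0.0925, 0, -1]}}

```text
clock: 17.88
eef_pos: [735.2, -49.2, 37.0]
eef_rot: [3.11, 1.571, 3.111]
wrist_force: [-1.3, -0.3, 0.3]
finger_gap: -0.0
```

```bash
python3 -c "
from w import *
wrist('w8');top('top8')
c=manip.camera('scene');cv2.imwrite('pics/s8.png',c['color'])"
```

```text
17.875 [735.2 -49.2  37. ] [-1.3 -0.3  0.3] -0.0 [-0.12  0.86  1.02 -0.    1.27 -1.69]
```

View pics/top8z.png

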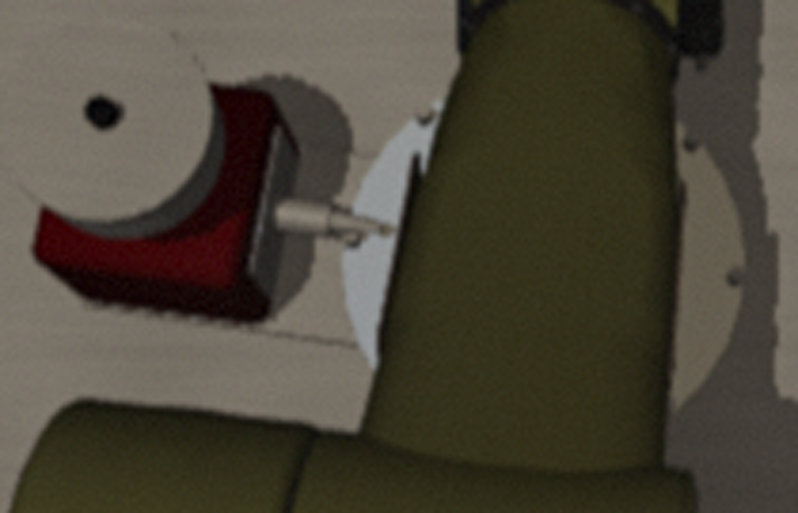

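View pics/w8.png

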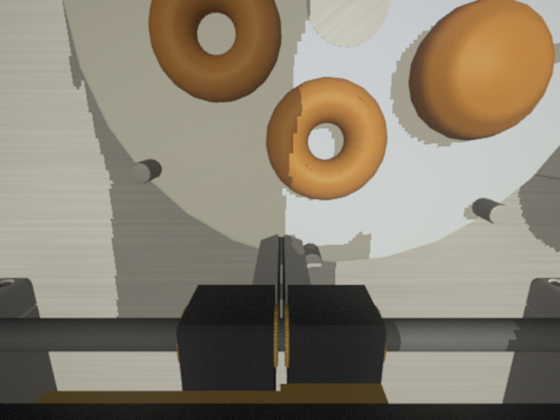

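View pics/s8.png

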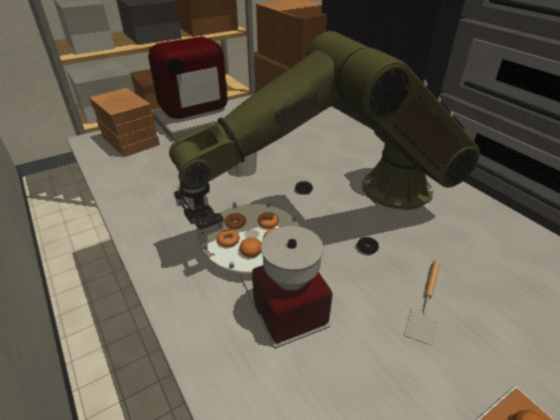

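The wrist view shows the bun at about (482,68), pegs at (495,213) and (147,170), and the pushed peg at (312,252) just ahead of the finger.

```bash
python3 - <<'E'
from w import *
c=dict(np.load("w8.npz"))
for n,uv,z in (("bun",(482,68),70),("peg",(497,212),67),("peg",(143,173),67),("hub",(347,10),50),("pushed",(313,250),67)):
    p=plane(c,[uv],z)[0]; d=p[:2]-[595.5,-16]; print(n,p.round(1),np.hypot(*d).round(1),np.degrees(np.arctan2(d[1],d[0])).round(1))
c=dict(np.load("top8.npz"))
f=lambda a:np.array(a,float)/3.8+[130,100]-0.37
for n,uv,z in (("peg",(426,117),66),("peg",(691,143),66),("peg",(735,276),66),("peg",(352,239),66)):
    p=plane(c,f([uv]),z)[0]; d=p[:2]-[595.5,-16]; print(n,p.round(1),np.hypot(*d).round(1),np.degrees(np.arctan2(d[1],d[0])).round(1))
E
```

```text
bun [634.8  48.5  70. ] 75.5 58.7
peg [709.5  71.7  67. ] 143.8 37.6
peg [ 687.5 -125.6   67. ] 143.1 -50.0
hub [603.5 -15.5  50. ] 8.1 3.3
pushed [732.8 -31.5  67. ] 138.2 -6.4
peg [703.8  71.5  66. ] 139.2 39.0
peg [ 682.  -124.8   66. ] 139.0 -51.5
peg [ 580.4 -154.9   66. ] 139.7 -96.2
peg [610.1 124.7  66. ] 141.5 84.1
```

```bash
python3 - <<'E'
from arc import *
arc(np.array([349,351.5,354,356.5,359,361,362.5,363.7,364.5,365,365,364,362]),(735.05,-49.62))
E
```

```text
0, 0, 0, 0.0015, 0.006, 0, -1, 0, 0, 0, 0.0025, 0.0125, 0, -1, 0, 0, 0, 0.003, 0.0185, 0, -1, 0, 0, 0, 0.0035, 0.025, 0, -1, 0, 0, 0, 0.004, 0.031, 0, -1, 0, 0, 0, 0.004, 0.036, 0, -1, 0, 0, 0, 0.004, 0.04, 0, -1, 0, 0, 0, 0.0035, 0.043, 0, -1, 0, 0, 0, 0.0035, 0.045, 0, -1, 0, 0, 0, 0.0035, 0.046, 0, -1, 0, 0, 0, 0.0035, 0.046, 0, -1, 0, 0, 0, 0.0035, 0.0435, 0, -1, 0, 0, 0, 0.004, 0.0385, 0, -1
end [739.05 -11.12]
```

Call:
{"api": "jog_arm", "payload": {"series": [0, 0, 0, 0.0015, 0.006, 0, -1, 0, 0, 0, 0.0025, 0.0125, 0, -1, 0, 0, 0, 0.003, 0.0185, 0, -1, 0, 0, 0, 0.0035, 0.025, 0, -1, 0, 0, 0, 0.004, 0.031, 0, -1, 0, 0, 0, 0.004, 0.036, 0, -1, 0, 0, 0, 0.004, 0.04, 0, -1, 0, 0, 0, 0.0035, 0.043, 0, -1, 0, 0, 0, 0.0035, 0.045, 0, -1, 0, 0, 0, 0.0035, 0.046, 0, -1, 0, 0, 0, 0.0035, 0.046, 0, -1, 0, 0, 0, 0.0035, 0.0435, 0, -1, 0, 0, 0, 0.004, 0.0385, 0, -1, 0, 0, 0, 0.004, 0.0385, 0.03, -1, 0, 0, 0, 0.004, 0.0385, 0.08, -1, 0, 0, 0, -0.01, 0.04, 0.12, -1, 0, 0, 0, -0.06, 0.045, 0.12, -1, 0, 0, 0, -0.079, 0.0496, 0.12, -1, 0, 0, 0, -0.079, 0.0496, 0.12, -1, 0, 0, 0, -0.079, 0.0496, 0.12, -1]}}

```text
clock: 20.52
eef_pos: [656.9, -0.4, 157.1]
eef_rot: [-0.108, 1.57, -0.108]
wrist_force: [-0.7, 0.4, 0.6]
finger_gap: 0.5
```

```bash
python3 -c "
from w import *
wrist('w9');top('top9')
c=manip.camera('scene');cv2.imwrite('pics/s9.png',cv2.resize(c['color'][190:350,190:345],None,fx=3.7,fy=3.7,interpolation=cv2.INTER_CUBIC))"
```

```text
20.525 [ 6.569e+02 -4.000e-01  1.571e+02] [-0.7  0.4  0.6] 0.5 [-0.06  0.56  1.22 -0.    1.36 -1.63]
```

View pics/w9.png

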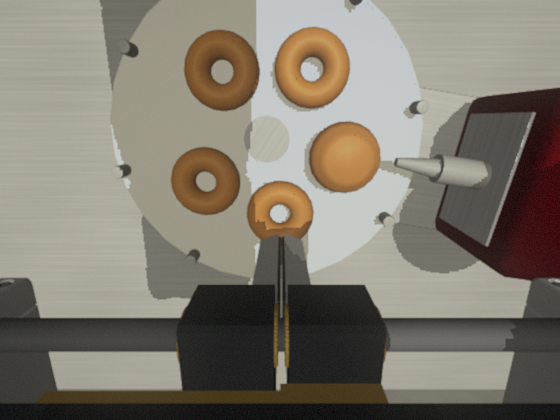

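View pics/s9.png

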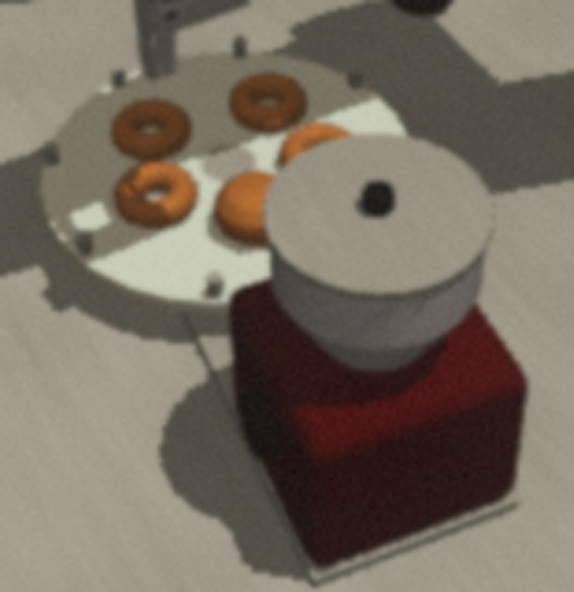

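This is a good view: hub at about (267,139), bun (345,157), spout tip (397,162), and pegs at (125,47), (122,171), (387,219) and (420,107). I'll enlarge it for accuracy.

```bash
python3 - <<'E'
from w import *
c=dict(np.load("w9.npz"))
cv2.imwrite("pics/w9z.png",cv2.resize(c["color"][85:235,240:510],None,fx=2.9,fy=2.9,interpolation=cv2.INTER_CUBIC))
hsv=cv2.cvtColor(c["color"],cv2.COLOR_BGR2HSV)
m=((hsv[...,1]>130)&(hsv[...,0]>5)&(hsv[...,0]<22)).astype(np.uint8); m[240:]=0;m[:,440:]=0
n,l,s,ce=cv2.connectedComponentsWithStats(m); P=cloud(c)
for i in range(1,n):
    if s[i,4]>300:
        k=cv2.findContours((l==i).astype(np.uint8),0,1)[0][0]; e=cv2.fitEllipse(k); q=P[l==i]
        print(s[i],np.round(e[0],1),np.round(e[1],1),"zmax",np.percentile(q[:,2],98).round(1),"top pts",q[q[:,2]>np.percentile(q[:,2],85)].mean(0).round(1), "bbox",((q.min(0)+q.max(0))/2).round(1))
b=P[(P[...,2]>74)&(P[...,2]<95)&(m>0)]; print(len(b),((b.min(0)+b.max(0))/2).round(1),b.mean(0).round(1))
# spout cloud
for u in range(396,490,8):
    q=P[120:200,u];q=q[(q[:,2]>70)&(q[:,2]<110)]
    if len(q): print(u,len(q),((q.min(0)+q.max(0))/2).round(1),q.max(0)[2].round(1))
E
```

```text
[ 275   28   74   79 3971] [311.7  66.9] [72.1 78.3] zmax 74.8 top pts [539.6  23.9  83.3] bbox [544.3  24.6 210.4]
[ 185   30   73   80 4029] [221.   69.5] [71.6 78.6] zmax 74.9 top pts [540.4 -52.2  83.6] bbox [545.1 -42.4 209.6]
[ 311  123   69   69 3685] [344.8 156.7] [66.4 69.1] zmax 89.6 top pts [614.   54.4  96.1] bbox [612.3  42.4 213.1]
[ 172  148   67   66 3100] [204.9 180.6] [63.8 67.5] zmax 74.7 top pts [636.5 -72.8  79.7] bbox [624.3 -52.6 208.9]
[ 248  182   65   57 2565] [279.5 210.4] [55.8 65.5] zmax 74.5 top pts [664.1  -2.9  78.5] bbox [636.9  -2.3 209.1]
4992 [601.1  -6.5  82.3] [603.5  31.9  81.7]
396 10 [618.1 101.2  78.1] 80.4
404 12 [618.7 107.8  80.1] 82.5
412 14 [619.5 114.5  80. ] 82.9
420 16 [621.3 122.   80.7] 83.4
428 19 [623.8 130.7  77.8] 84.4
436 29 [623.8 136.1  79.1] 86.0
444 30 [623.8 141.6  85. ] 90.1
452 30 [624.8 148.5  83.6] 90.7
460 28 [625.9 155.9  85.5] 90.2
468 30 [627.6 163.5  84.8] 90.6
476 39 [633.  172.1  83.3] 89.7
484 52 [626.9 178.4  80.6] 91.0
```

View pics/w9z.png

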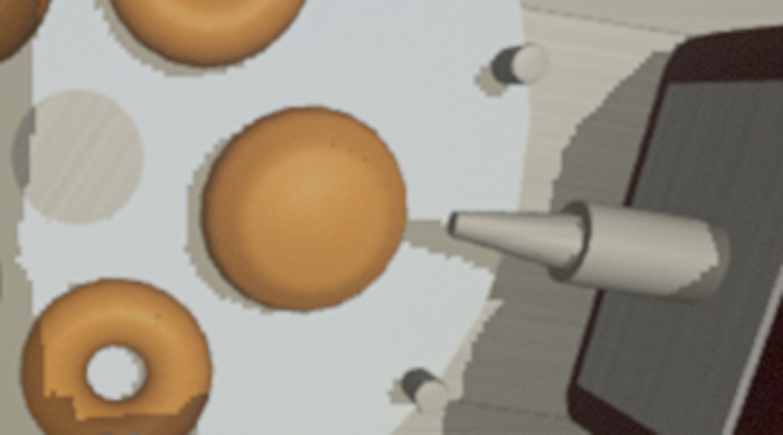

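```bash
python3 - <<'E'
from w import *
from scipy.optimize import least_squares
c=dict(np.load("w9.npz"))
f=lambda x,y:(x/2.9+240-.33,y/2.9+85-.33)
hub=plane(c,[f(78,156)],50)[0]
tips=[plane(c,[f(*q)],76)[0] for q in ((455,223),(571,241),(712,264))]
pg=plane(c,[(125,46.5),(122,171),(195,256),(388.3,220.5),(422.8,107)],67)[:,:2]
r=least_squares(lambda p:np.hypot(*(pg-p[:2]).T)-142,[595,-15]).x
print("hub",hub,"fit",r); d=pg-r; print(np.hypot(*d.T).round(1),np.degrees(np.arctan2(d[:,1],d[:,0])).round(1))
for h in (hub[:2],r):
    for t in tips: d=t[:2]-h; print("spout",t.round(1),np.hypot(*d).round(1),np.degrees(np.arctan2(d[1],d[0])).round(2))
    for z in (62,66,70):
        d=plane(c,[(344.8,156.7)],z)[0][:2]-h; print("bun",np.hypot(*d).round(1),np.degrees(np.arctan2(d[1],d[0])).round(2))
d=tips[2]-tips[1];print(np.degrees(np.arctan2(d[1],d[0])));d=tips[2]-tips[0];print(np.degrees(np.arctan2(d[1],d[0])))
E
```

```text
hub [598.51165374 -15.37789706  50.        ] fit [594.39164716 -13.02653522]
[140.5 140.9 140.9 141.9 139.1] [-121.2  -76.5  -32.2   55.   100. ]
spout [617.2 102.2  76. ] 119.1 80.95
spout [622.8 138.8  76. ] 156.1 81.05
spout [630.  183.9  76. ] 201.8 81.02
bun 75.5 77.75
bun 74.6 77.96
bun 73.7 78.18
spout [617.2 102.2  76. ] 117.5 78.79
spout [622.8 138.8  76. ] 154.5 79.4
spout [630.  183.9  76. ] 200.1 79.75
bun 74.2 74.25
bun 73.3 74.42
bun 72.4 74.6
80.93479592421103
81.12657388348252
```

From the hub marker, the spout's line is at 81.0° and the bun at 78.0°, so the bun needs about 3° more (3.9 mm). I'll nudge the same peg.

Call:
{"api": "jog_arm", "payload": {"series": [0, 0, 0, 0.05, -0.008, 0, -1, 0, 0, 0, 0.083, -0.011, 0, -1, 0, 0, 0, 0.083, -0.011, -0.04, -1, 0, 0, 0, 0.083, -0.011, -0.09, -1, 0, 0, 0, 0.083, -0.011, -0.12, -1, 0, 0, 0, 0.083, -0.007, -0.12, -1, 0, 0, 0, 0.0825, -0.0035, -0.12, -1, 0, 0, 0, 0.0825, -0.0015, -0.12, -1, 0, 0, 0, 0.082, 0.0005, -0.12, -1, 0, 0, 0, 0.082, 0.0025, -0.12, -1, 0, 0, 0, 0.0815, 0.004, -0.12, -1, 0, 0, 0, 0.0815, 0.004, -0.12, -1, 0, 0, 0, 0.0815, 0.004, -0.12, -1, 0, 0, 0, 0.083, -0.002, -0.12, -1, 0, 0, 0, 0.083, -0.011, -0.12, -1, 0, 0, 0, 0.083, -0.011, -0.08, -1, 0, 0, 0, 0.083, -0.011, -0.03, -1, 0, 0, 0, 0.04, -0.005, 0, -1, 0, 0, 0, 0, 0, 0, -1, 0, 0, 0, 0, 0, 0, -1]}}

```text
clock: 23.18
eef_pos: [654.2, -0.3, 157.8]
eef_rot: [3.121, 1.57, 3.122]
wrist_force: [0.3, 0.3, 0.0]
finger_gap: 0.3
```

```bash
python3 - <<'E'
from w import *
c=wrist('w10')
cv2.imwrite("pics/w10z.png",cv2.resize(c["color"][85:235,240:510],None,fx=2.9,fy=2.9,interpolation=cv2.INTER_CUBIC))
hsv=cv2.cvtColor(c["color"],cv2.COLOR_BGR2HSV)
m=((hsv[...,1]>130)&(hsv[...,0]>5)&(hsv[...,0]<22)).astype(np.uint8); m[240:]=0;m[:,440:]=0
n,l,s,ce=cv2.connectedComponentsWithStats(m)
for i in range(1,n):
    if s[i,4]>300: k=cv2.findContours((l==i).astype(np.uint8),0,1)[0][0]; e=cv2.fitEllipse(k); print(s[i],np.round(e[0],1)); 
    if s[i,4]>300 and 320<e[0][0]<370: b=e[0]
h=np.array([598.5,-15.4]); t=np.radians(81)
for z in (62,66,70):
    d=plane(c,[b],z)[0][:2]-h; print("bun",np.hypot(*d).round(1),np.degrees(np.arctan2(d[1],d[0])).round(2))
E
```

```text
23.175 [ 6.542e+02 -3.000e-01  1.578e+02] [0.3 0.3 0. ] 0.3 [-0.06  0.56  1.23 -0.    1.36 -1.63]
[ 271   29   74   79 3938] [307.5  67.7]
[ 182   37   73   78 3952] [217.7  75.7]
[ 312  121   68   69 3686] [345.5 155.1]
[ 175  154   67   66 3036] [207.7 186.5]
[ 252  184   64   56 2480] [283.6 211.6]
bun 75.5 80.93
bun 74.6 81.16
bun 73.8 81.4
```

View pics/w10z.png

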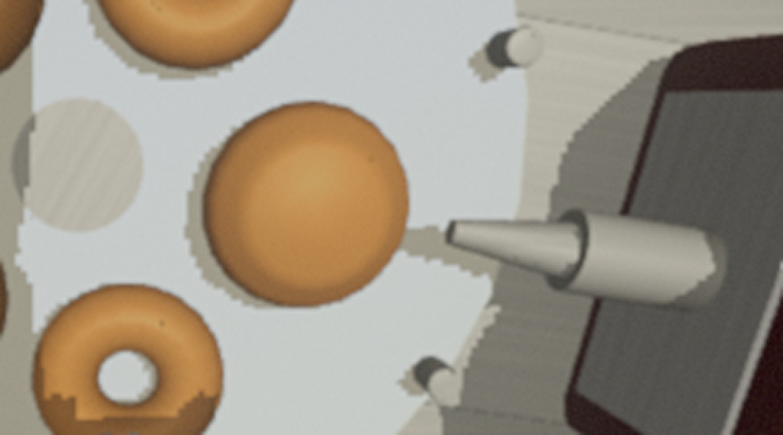

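The arm was still settling in that picture, so I'll take a fresh one and recheck hub, tip and bun together.

```bash
python3 - <<'E'
from w import *
c=wrist('w11')
cv2.imwrite("pics/w11z.png",cv2.resize(c["color"][85:235,240:510],None,fx=2.9,fy=2.9,interpolation=cv2.INTER_CUBIC))
hsv=cv2.cvtColor(c["color"],cv2.COLOR_BGR2HSV)
m=((hsv[...,1]>130)&(hsv[...,0]>5)&(hsv[...,0]<22)).astype(np.uint8); m[240:]=0;m[:,440:]=0
n,l,s,ce=cv2.connectedComponentsWithStats(m)
for i in range(1,n):
    if s[i,4]>300:
        k=cv2.findContours((l==i).astype(np.uint8),0,1)[0][0]; e=cv2.fitEllipse(k)
        if 320<e[0][0]<370: b=e[0]; print(b)
np.save("b.npy",b)
E
```

```text
23.225 [ 6.557e+02 -5.000e-01  1.579e+02] [0.7 0.6 0. ] 0.7 [-0.06  0.56  1.22 -0.    1.36 -1.63]
(345.8020935058594, 153.3367919921875)
```

View pics/w11z.png

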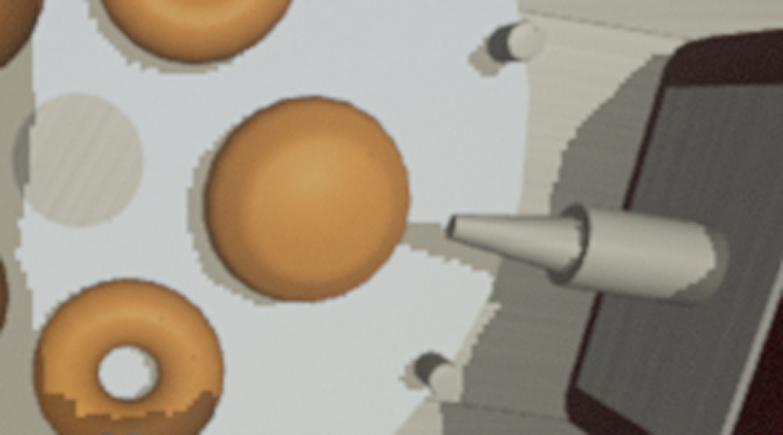

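```bash
python3 - <<'E'
from w import *
c=dict(np.load("w11.npz")); b=np.load("b.npy")
f=lambda x,y:(x/2.9+240-.33,y/2.9+85-.33)
h=plane(c,[f(78,159.5)],50)[0][:2]; print(h)
for q in ((455,226),(571,244),(712,268)):
    d=plane(c,[f(*q)],76)[0][:2]-h; print("spout",np.hypot(*d).round(1),np.degrees(np.arctan2(d[1],d[0])).round(2))
for z in (62,66,70):
    d=plane(c,[b],z)[0][:2]-h; print("bun",np.hypot(*d).round(1),np.degrees(np.arctan2(d[1],d[0])).round(2))
E
```

```text
[598.58421286 -15.55152392]
spout 119.5 81.05
spout 156.6 81.12
spout 202.6 80.99
bun 75.7 81.04
bun 74.8 81.25
bun 73.9 81.47
```

Call:
{"api": "jog_arm", "payload": {"series": [0, 0, 0, -0.01, -0.01, 0.03, -1, 0, 0, 0, -0.03, -0.03, 0.06, -1, 0, 0, 0, -0.07, -0.06, 0.08, -1, 0, 0, 0, -0.11, -0.09, 0.08, -1, 0, 0, 0, -0.15, -0.12, 0.08, -1, 0, 0, 0, -0.19, -0.15, 0.08, -1, 0, 0, 0, -0.23, -0.18, 0.08, -1, 0, 0, 0, -0.27, -0.22, 0.08, -1, 0, 0, 0, -0.3, -0.25, 0.08, -1, 0, 0, 0, -0.32, -0.27, 0.08, -1, 0, 0, 0, -0.32, -0.27, 0.08, -1, 0, 0, 0, -0.32, -0.27, 0.08, -1, 0, 0, 0, -0.32, -0.27, 0.08, -1, 0, 0, 0, -0.32, -0.27, 0.08, -1]}}

```text
clock: 25.02
eef_pos: [336.5, -269.7, 237.0]
eef_rot: [1.853, 1.571, 1.855]
wrist_force: [-0.0, 1.1, 0.3]
finger_gap: 0.4
```

```bash
python3 -c "
from w import *
top('top12')
print(manip.read_state()['clock'],manip.read_state()['qd'])
c=manip.camera('scene');cv2.imwrite('pics/s12.png',c['color'])"
```

```text
25.075 [-0.00423481 -0.00273992  0.00209206  0.00155753 -0.00096249 -0.00168465]
```

View pics/top12z.png

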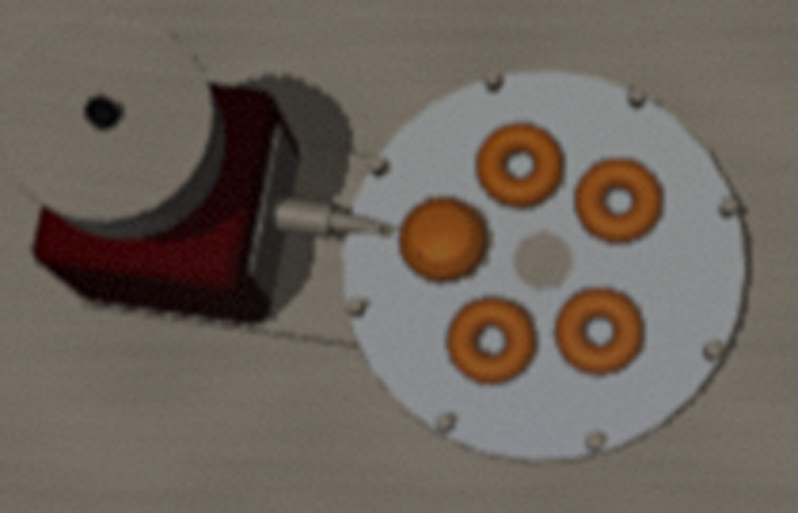

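View pics/s12.png

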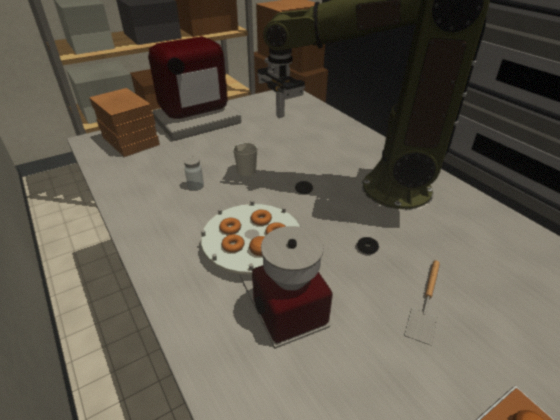

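The top view shows the bun at (444,239) on the line from the hub (543,261) to the spout tip (392,229). All the doughnuts are on the disc, the tub, jar and spatula look unmoved, and the arm is clear.

```bash
python3 -c "
from cell import manip
print(manip.sign_off())"
```

```text
the job is handed in; nothing more can be done
None
```

The bun now stands centred in front of the spout, and I handed the job in at about 25 s of the 58 s allowed. I turned the turntable about 180° anticlockwise by pushing one peg with the shut fingertips. A 3° nudge finished it, and then I moved the arm clear.

**Alignment:** in the last wrist picture the bun is at 81.0–81.5° and the spout's line at 81.0–81.1°, which is under 0.6 mm off to the side. The top view agrees.

**Everything else:** all five doughnuts are on the disc and looked untouched. The tub, jar and spatula show no movement in the pictures. The forces I read stayed under 3 N.

**What went wrong or disagreed:**
- **Missed first push:** the first sweep passed over the pegs without touching anything. Depth images put the shut fingertips about 20 mm behind the TCP, not 19 mm ahead of it as described, so I lowered the tool and repeated the push.
- **Axis estimates:** fitting the turntable's axis from the pegs gave a point about 3–5 mm from the hub mark. I used the hub mark, because it put the spout tip at 119 mm against the stated 118 mm.

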